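# Snap the cedar scent block onto the stand's eye

## Task

Lift the cedar scent block off the tray by its thumb tab, press the sprung gate of its snap hook against the front bar of the stand's eye until the bar is inside the hook and the gate has snapped shut, then set the hook's crown down on the bar and let go, so that the block hangs upright and still with the gate closed. Go gently: do not drop the block onto the bar or press the stand with more than about 15 N, and leave the other things on the dresser where they are.

Things in the scene. Friction and masses are not known exactly. Their poses are not given: they have to be found in the camera images.
- clip_tab (a point): Centre of the scent block's black thumb tab, the point to grasp: flat, upright, 24 mm wide (x), 9 mm thick (y), 37 mm high. The block is one stiff piece of about 0.15 kg, standing upright on the tray, 152 mm tall; the tab's centre is 134 mm above its underside. z is up; x points from the snap hook's solid spine to its gate; y is across the thin side.
- clip_base (a point): Centre of the block's underside, same axes. A round cedar puck 54 mm across and 30 mm high; on it a steel snap hook of 7 mm round bar in the x-z plane, 43 mm wide, from 30 to 112 mm up, spine at x = -18 mm, gate at x = +18 mm; the tab above.
- clip_seat (a point): The point under the hook's crown where the bar's centre line lies when the block hangs: 101.5 mm above the underside, 32.5 mm straight below the tab's centre; same axes.
- gate (a joint): Angle of the hook's sprung gate: 0 shut, 0.68 fully open. A 6 mm round bar hinged at its foot (x = +18 mm, 38 mm above the underside), its tip at 86 mm; opens only inwards, towards the spine; a spring shuts it again. Pushing it open takes 1 N rising to about 6 N.
- nose (a point): Lower end of the crown's nose, x = +18 mm, 84 mm above the block's underside, which the shut gate's tip meets. The bar must come in below it: pressed on the gate 58 to 76 mm above the underside it opens the gate far enough. With the bar 12 mm or more inside the gate's line, lower the block: the bar slides up past the gate's tip to the crown.
- stand: Metal stand fixed on the dresser; origin on the dresser top, on the axis of its 14 mm post (247 mm high; round foot 124 mm across, 18 mm high). A level eye, a loop of 6 mm round steel wire 54 mm wide, sticks out from the post in the stand's -x direction, its collar clamped to the post. It stays put under the forces of the job.
- bar_foot (a point): Point on the dresser top straight below the middle of the eye's straight front bar, 75 mm from the post axis; same axes as the stand. The bar runs along y, 48 mm between corners; the loop is open behind it for 38 mm. The bar's centre line is 138 to 202 mm above the dresser: it differs each time and is NOT measured; find it by touch or sight.
- bottle_a: Stout amber jar on the tray, 60 mm across, 100 mm high, origin centre of underside. Leave alone.
- bottle_b: Stout amber bottle on the tray, 60 mm across, 100 mm high, origin centre of underside. Leave alone.
- rollon: Chrome lighter-shaped roll-on standing on the tray, 34 x 18 x 68 mm, origin centre of underside. Leave alone.
- dish: Terracotta dish with coins, 100 mm across, 24 mm high, origin centre of underside. Leave alone.
- hairbrush: Hairbrush lying on the dresser, 190 mm long. Leave alone.
- cream: White cream jar, 64 mm across, 50 mm high, origin centre of underside. Leave alone.
- tray: Tray with a woven look, fixed, 240 (x) x 260 (y) mm, rim 26 mm high, floor 5 mm thick, origin centre of underside. The block, both amber bottles and the roll-on stand on its floor, in any of four places.
Not all that is in view belongs to the job. Of the things that look like the part that bears clip_tab, the smallest one is meant.

How it is judged (in metres and radians):
On the way, in this order (a step that is already met when the one before it is completed fails the run):
1. the gate is pressed open by the stand's eye (value of joint gate above 0.25 rad and contact force between gate and stand above 0.5 N and contact force between gate and the fingers below 0.1 N), for 0.05 s.
2. the bar is inside the hook and the gate has snapped shut behind it (x of clip_seat in the frame of stand between -0.087 and -0.063 m and y of clip_seat in the frame of stand between -0.021 and 0.021 m and height (world z) of clip_seat between 0.128 and 0.213 m and value of joint gate below 0.06 rad), for 0.1 s.
At the end, for the whole second after the job is handed in: The block hangs from the eye alone, released: crown seat within 12 mm of the bar's line and 21 mm of its middle, 128 to 213 mm above the dresser, gate shut (under 0.06 rad), within 0.2 rad of upright, the stand carrying over 0.6 N, at rest (under 0.03 m/s, 0.4 rad/s) (all of step 2 and angle between clip_seat's own z axis and vertical below 0.2 rad and contact force between clip and stand above 0.6 N and linear speed of clip below 0.03 m/s and angular speed of clip below 0.4 rad/s); the robot touches nothing.
It fails at once if the stand is loaded with more than 18 N (contact force between stand and anything else above 18 N).
It fails at once if the block is dropped (moves faster than 0.25 m/s, about a 3 mm drop, while not held) (linear speed of clip above 0.25 m/s and contact force between clip and the fingers below 0.05 N).
It fails at once if a bystander is moved more than 20 mm (distance of any of bottle_a, bottle_b, rollon, dish, hairbrush, cream from where it was at the start of the episode above 0.02 m).
It also fails if it takes over 61 s, if anything falls off the work surface, if the arm or the gripper's body presses on something with over 40 N, if the wrist force passes 120 N, or if a joint passes its speed limit or range.

## Robot

A 6-joint arm with a two-finger parallel gripper is mounted at the origin on the work surface. World frame = base frame: x ahead of the robot, y to its left, z up, the work surface at z = 0. Lengths are in mm, angles in rad, forces in N, time in s.
With the tool pointing down it reaches from about 375 to 825 mm from the base axis. Payload 5.5 kg.
Tool frame: the origin (TCP) lies midway between the tips of the shut fingers; the grasp point (between the pads) lies 19 mm behind it; z points along the fingers, y is the direction in which the jaws open and shut (so a half turn about z gives the same grasp; the last joint's range is limited). The gripper opens to 85 mm and grips with 20 to 120 N. Pads are 22 mm wide; open, the fingers measure 114 mm over their backs; the gripper's body (76 mm by 85 mm) begins 54 mm behind the grasp point. The pads swing forward as they close: fully open they stand 13 mm farther back than shut.
Start: joints at [0, 0.314, -0.047, 1.21, 0, 1.571], TCP at [599.996, -0, 231.299] pointing down, gripper open.
Joint ranges: [-2.67, 2.67], [-0.69, 1.73], [-1.03, 1.25], [-2.08, 2.16], [-1.42, 1.45], [-3.14, 3.14]. Speed limits (rad/s): [2.39, 2.39, 3.01, 3.14, 3.14, 3.14].

## Interface

Orientations are given as a rotation vector (axis times angle).
In Python, from bench import observe, camera, hand_in gives the robot as it stands.
- The arm moves only by the tool step_arm, never from a script. Its argument "moves" is a list of rows, each a list of 7 numbers: the opening in per cent of the stroke, from 0 (shut) to 100 (fully open), then the shift along the tool's x, y, z in m, then the turn, a rotation vector about the tool's x, y, z in rad. A call has 1 to 12 rows; each row shifts and turns the pose as measured when the row begins, along the tool's axes as they then stand; what a row does not reach is not made up. A row lasts 1/12 s, in which the tool goes at most 41.7 mm and 7.16 degrees, less where a joint would pass 70% of its speed; a pose out of reach is approached as far as the arm can. A call with a gripper value outside its range is refused whole. The fingers move at their own pace and stop on an object; "grip_force" is the grip in N (left out, the last holds). Time passes only in rows, so rows that do not move let the fingers close. It gives the time, the measured TCP pose, the force and the opening at its end, in the units of the state.
- observe(): the state, without advancing time (a new reading comes with each control period).
- camera(name): name is "scene" or "side" or "wrist"; returns a dict with "pixels" (480x640x3 uint8, blue, green, red), "z_map" (480x640 float32, mm along the optical axis (not along the pixel's ray), 0 where there is no reading), "vertical_fov" (degrees; the focal length in pixels is half the picture's height over the tangent of half this angle, whatever the lens; pixels are square), "cx", "cy" (the principal point, pixels), "world_from_camera" (4x4, takes a point from camera to world coordinates). Camera axes: x right, y down, z forward; pixel columns grow to the right and rows downward; lengths in mm; the calibration is good to about 2 mm. The wrist camera is an equidistant fisheye: a pixel r from the principal point sees the ray r / f radians off the axis. A picture is of the moment at which its call begins.
- hand_in(): hands the job in, once; it reports no verdict.
The state is a dict: "time_s": time; "qpos": joint angles; "joint_vel": joint speeds; "joint_efforts": joint torques, N m; "position": TCP position; "orientation": TCP orientation; "contact_force": force on the tool from outside, world axes, zero at the start; "moment": the same for the moment, N m; "finger_gap": opening from 0.0 (shut) to 1.0 (fully open).
Only numpy, scipy, OpenCV 4.12 (cv2) and the standard library are available. Lean on these libraries where they do the work, as an engineer would, in place of code of your own. Each camera call takes 0.05 s, during which the arm holds its last target.

## Working session

There is one attempt and no reset: what is moved stays moved. The work goes in short steps, Python scripts to look and compute and a tool call to move; the robot and the scene stay as the last step left them, time stands still between calls to the robot, and variables do not carry over. Pictures are saved under pics/ and viewed, and the job is handed in when it is done.

Besides the shell and the picture viewer there is one more tool, called after "Call:" as name(argument=value, ...) on one line, values as JSON. step_arm: Moves the arm, as the interface text tells. Its arguments: {"type":"object","properties":{"moves":{"type":"array"},"grip_force":{"type":"number"}},"required":["moves"]}

```bash
ls; mkdir -p pics
cat > h.py <<'E'
import numpy as np, cv2
from bench import observe, camera, hand_in
def grab(n,tag):
    c=camera(n); cv2.imwrite(f'pics/{tag}.png',c['pixels']); np.savez(f'{tag}.npz',**c); return c
def load(tag):
    d=np.load(f'{tag}.npz'); return {k:d[k] for k in d.files}
def pts(c,fish=False):
    f=240/np.tan(np.radians(float(c['vertical_fov']))/2)
    v,u=np.mgrid[0:480,0:640].astype(float); Z=c['z_map'].astype(float)
    dx=(u-c['cx'])/f; dy=(v-c['cy'])/f
    if fish:
        r=np.hypot(dx,dy)+1e-12; k=np.tan(r)/r; dx=dx*k;dy=dy*k
    P=np.stack([dx*Z,dy*Z,Z,np.ones_like(Z)],-1)
    W=P@c['world_from_camera'].T
    W=W[...,:3]; W[Z<=0]=np.nan
    return W
E
python3 - <<'E'
from h import *
for n in ['scene','side','wrist']:
    c=grab(n,n+'0'); print(n,c['vertical_fov'],c['cx'],c['cy'],c['world_from_camera'].round(3).tolist())
print(observe())
E
```

```text
pics
scene 43.905441034242806 316.7144895551136 249.60063309867266 [[-0.175, 0.802, -0.571, 1107.784], [0.984, 0.148, -0.094, 92.304], [0.009, -0.579, -0.815, 915.122], [0.0, 0.0, 0.0, 1.0]]
side 49.15243673549729 314.02825729212145 242.3226472125489 [[0.73, -0.403, 0.551, -38.518], [-0.683, -0.441, 0.582, -664.547], [0.009, -0.802, -0.598, 756.477], [0.0, 0.0, 0.0, 1.0]]
wrist 65.70646984690485 314.43302290915824 243.8551000986747 [[1.0, 0.001, -0.001, 598.787], [0.0, -0.954, -0.301, 75.557], [-0.001, 0.301, -0.954, 373.133], [0.0, 0.0, 0.0, 1.0]]
{'time_s': 0.15, 'qpos': array([ 1.22755083e-05,  3.14073795e-01, -4.78127877e-02,  1.21021366e+00,
        1.48314373e-05,  1.57080767e+00]), 'joint_vel': array([-0.00118414, -0.00105236,  0.00502021, -0.00090201, -0.0001832 ,
        0.00073534]), 'joint_efforts': array([-1.47968080e-04, -5.40045226e+01,  3.40059292e+01,  1.33731824e-02,
        2.28346818e-05,  3.50972789e-05]), 'position': array([5.99568308e+02, 1.22677283e-02, 2.30642564e+02]), 'orientation': array([-2.22078085e+00, -2.22078290e+00,  1.43140437e-03]), 'contact_force': array([-0.69126361, -0.32634711, -0.62958032]), 'moment': array([-0.02317548,  0.05598847, -0.04064123]), 'finger_gap': 0.9997024919542907}
```

View pics/scene0.png

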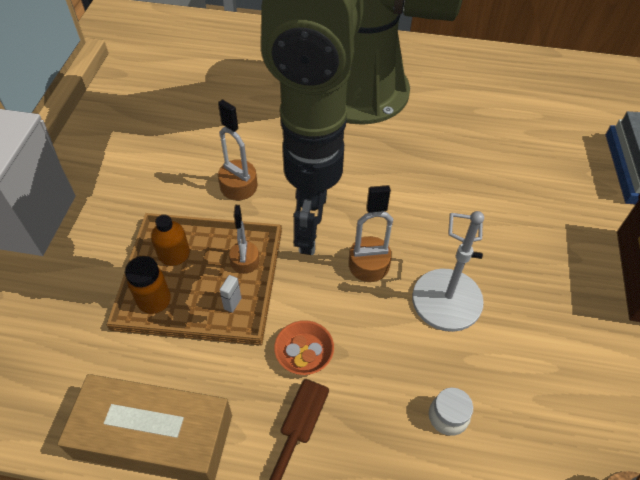

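View pics/side0.png

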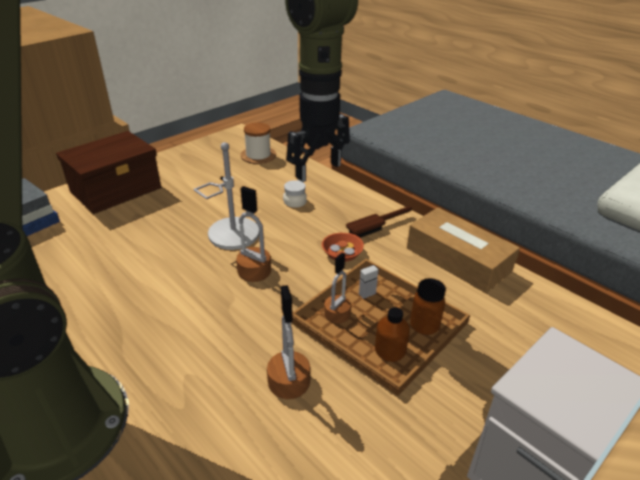

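View pics/wrist0.png

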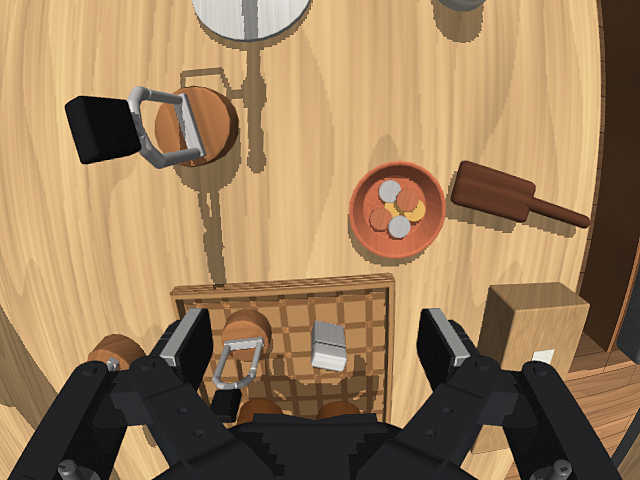

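Three hook blocks are in the scene view, at (238,150), (372,235) and (242,240). The one at (242,240) looks smallest and stands on the tray, as described. I'll confirm it with a crop and measure it.

Run:
```python
from h import *
c=load('scene0'); im=c['pixels']
a=cv2.resize(im[190:320,100:300],None,fx=4,fy=4,interpolation=cv2.INTER_CUBIC)[:520,:800]
cv2.imwrite('pics/crop1.png',a)
b=cv2.resize(load('side0')['pixels'][240:340,290:410],None,fx=5,fy=5,interpolation=cv2.INTER_CUBIC)
cv2.imwrite('pics/crop2.png',b)
W=pts(c)
for (u,v) in [(242,240),(239,215),(244,262),(372,262),(378,200),(238,185),(229,115),(448,300),(477,217),(465,228),(463,255)]:
    print(u,v,W[v,u].round(1))
# dark tab points near tray block
g=im.max(-1)
for box in [(200,232,228,250),(180,216,362,396),(95,135,215,245)]:
    v0,v1,u0,u1=box
    m=np.zeros(g.shape,bool); m[v0:v1,u0:u1]=g[v0:v1,u0:u1]<45
    m&=W[...,2]>60
    P=W[m]; print(box,len(P),P.min(0).round(1),P.max(0).round(1),P.mean(0).round(1))
```

```text
242 240 [ 507.4 -142.8   52.6]
239 215 [ 528.3 -133.   152.3]
244 262 [ 543.8 -131.3   38.2]
372 262 [507.3  92.7  45.2]
378 200 [490.1  87.4 193.4]
238 185 [ 374.9 -185.2   44.8]
229 115 [ 350.4 -191.9  200. ]
448 300 [546.  232.7  20.8]
477 217 [541.2 231.6 246.5]
465 228 [364.7 260.4   0.7]
463 255 [545.  230.5 156. ]
(200, 232, 228, 250) 113 [ 513.9 -140.8  121.5] [ 535.6 -132.4  160.4] [ 528.5 -136.1  145.9]
(180, 216, 362, 396) 477 [478.4  71.6 164.7] [497.9 102.3 219.6] [490.7  87.1 196.6]
(95, 135, 215, 245) 394 [ 333.2 -213.1  163.7] [ 358.7 -180.6  219.3] [ 347.7 -195.1  196.6]
```

View pics/crop1.png

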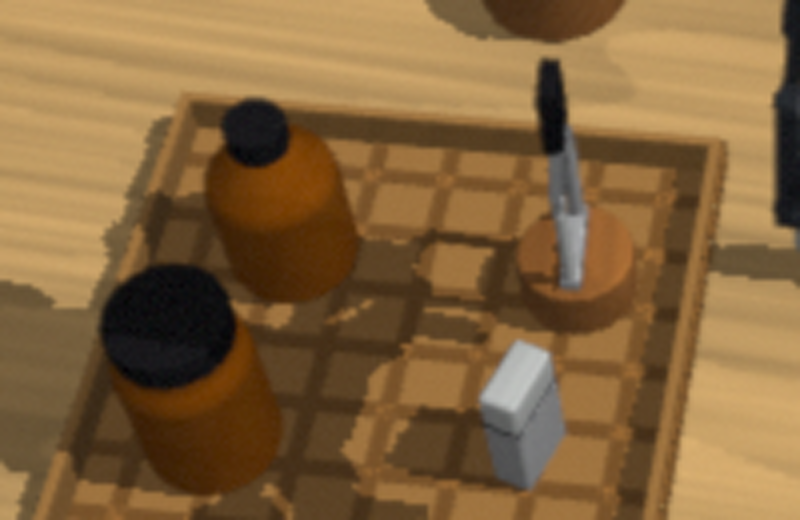

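View pics/crop2.png

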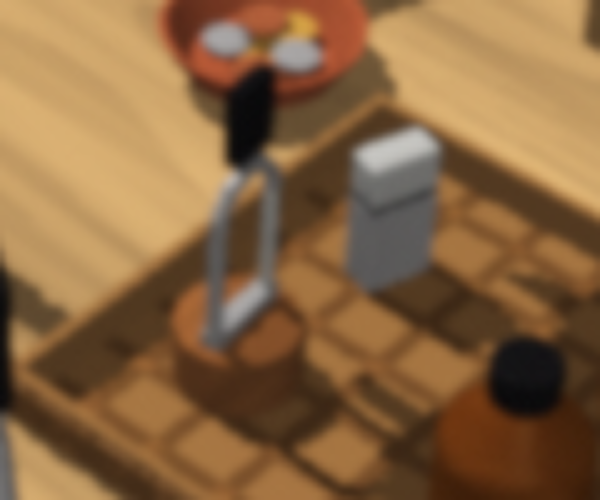

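The crop shows the tray block has its top near 158 mm, while the other two reach about 220 mm. So the tray block is the one meant. Next I need its yaw, which side the gate is on, and the eye geometry.

Run:
```python
from h import *
w=load('wrist0')
cv2.imwrite('pics/crop3.png',cv2.resize(w['pixels'][300:430,190:310],None,fx=4.6,fy=4.6,interpolation=cv2.INTER_CUBIC))
s=load('scene0')
cv2.imwrite('pics/crop4.png',cv2.resize(s['pixels'][195:335,400:500],None,fx=4.2,fy=4.2,interpolation=cv2.INTER_CUBIC))
sd=load('side0')
cv2.imwrite('pics/crop5.png',cv2.resize(sd['pixels'][135:260,180:300],None,fx=4.6,fy=4.6,interpolation=cv2.INTER_CUBIC))
allp=np.vstack([pts(s).reshape(-1,3),pts(sd).reshape(-1,3),pts(w,True).reshape(-1,3)])
src=np.repeat([0,1,2],480*640)
def sel(m,name):
    for k in range(3):
        P=allp[m&(src==k)]
        if len(P)>3: print(name,'cam',k,len(P),P.min(0).round(1),P.max(0).round(1),'mean',P.mean(0).round(1))
        if len(P)>3:
            u,sv,vt=np.linalg.svd(P[:,:2]-P[:,:2].mean(0),full_matrices=False); print('   dir',np.degrees(np.arctan2(vt[0,1],vt[0,0])).round(1),(sv/np.sqrt(len(P))).round(1))
X,Y,Z=allp.T
nb=(abs(X-528)<40)&(abs(Y+134)<40)
sel(nb&(Z>124),'tab')
sel(nb&(Z>70)&(Z<118),'hook')
sel(nb&(Z>32)&(Z<38),'pucktop')
# foot of stand
ns=(abs(X-545)<75)&(abs(Y-232)<75)
sel(ns&(Z>15)&(Z<22),'foot')
sel((abs(X-545)<100)&(abs(Y-232)<100)&(Z>130)&(Z<210)&(np.hypot(X-545,Y-231)>22),'eye')
sel((abs(X-545)<20)&(abs(Y-232)<20)&(Z>215),'posttop')
```

```text
tab cam 0 154 [ 511.4 -144.9  124.2] [ 535.6 -132.4  160.4] mean [ 526.8 -137.   146.7]
   dir 4.9 [7.4 2.8]
tab cam 1 173 [ 509.3 -150.4  124.2] [ 535.4 -136.9  158.3] mean [ 520.1 -145.6  143.4]
   dir -177.3 [7.7 2.6]
tab cam 2 783 [ 510.1 -145.7  124. ] [ 534.7 -135.1  158. ] mean [ 524.6 -138.3  142.3]
   dir -177.8 [6.8 1.8]
hook cam 0 119 [ 503.2 -142.5   70.3] [ 544.1 -132.2  117.6] mean [ 529.2 -136.9   95.1]
   dir 7.3 [15.1  1.7]
hook cam 1 142 [ 501.  -150.8   70.1] [ 542.8 -136.9  117.1] mean [ 519.2 -145.    95.8]
   dir -171.4 [15.4  2. ]
hook cam 2 573 [ 501.5 -147.9   70.1] [ 543.6 -134.9  117.9] mean [ 523.7 -139.7   98.7]
   dir -171.2 [15.   1.4]
pucktop cam 0 420 [ 496.  -164.3   32. ] [ 550.  -112.4   38. ] mean [ 525.7 -136.9   35.2]
   dir 107.2 [15.2 13.2]
pucktop cam 1 286 [ 496.2 -171.5   32. ] [ 548.1 -117.1   37.9] mean [ 520.1 -147.    34.5]
   dir -56.3 [14.8 13. ]
pucktop cam 2 1123 [ 496.5 -167.7   32. ] [ 548.7 -114.5   38. ] mean [ 523.  -137.3   34.9]
   dir -95.3 [14.3 13.3]
foot cam 0 1775 [478.1 171.5  15. ] [596.8 292.5  22. ] mean [540.  232.8  17.1]
   dir 77.4 [27.1 25.7]
foot cam 1 250 [482.  175.2  15. ] [588.6 277.7  21.7] mean [529.4 225.6  16.6]
   dir -85.7 [20.9 19.7]
foot cam 2 764 [493.1 179.6  15. ] [585.5 212.5  18.2] mean [534.2 200.7  15.9]
   dir -4.9 [17.1  6.2]
eye cam 0 316 [456.6 206.  146.3] [541.3 260.6 155.7] mean [491.7 231.1 150.9]
   dir 33.0 [26.6 16.2]
eye cam 1 193 [457.6 200.1 143.5] [539.3 256.7 153.1] mean [487.2 228.3 148.6]
   dir -153.2 [22.5 18.9]
posttop cam 0 221 [527.  222.8 215. ] [547.1 242.  250. ] mean [539.7 231.5 237.1]
   dir 72.3 [4.7 3.7]
posttop cam 1 100 [525.9 217.8 215.4] [545.3 234.  247.5] mean [534.2 224.4 233. ]
   dir 145.3 [4.5 3.1]
```

View pics/crop3.png

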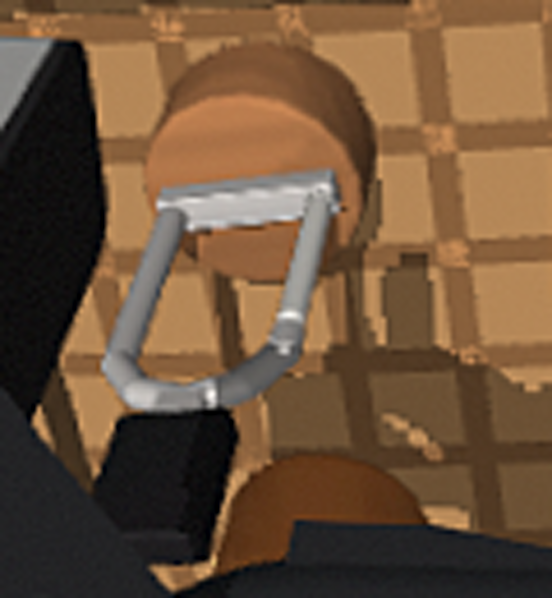

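View pics/crop4.png

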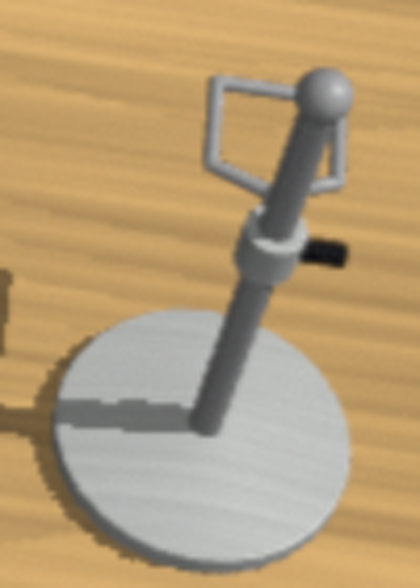

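View pics/crop5.png

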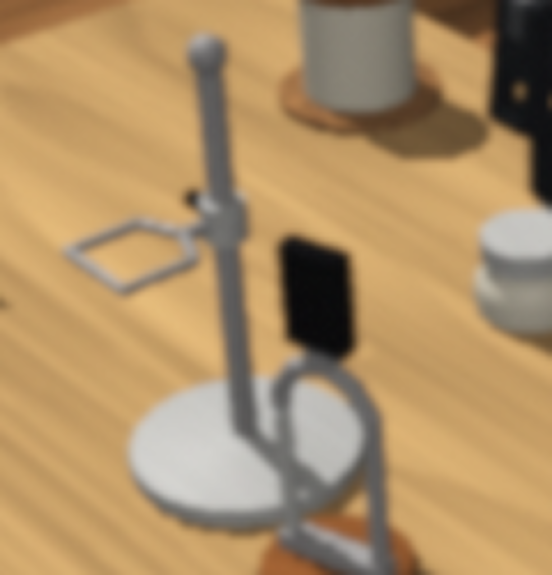

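The wrist crop shows the nose/tip joint on the right rod, at crop (288,318), so the gate faces world +x, towards the stand. Next I'll fit the eye and the yaws.

Run:
```python
from h import *
s=load('scene0');sd=load('side0');w=load('wrist0')
def circ(P):
    A=np.c_[2*P[:,:2],np.ones(len(P))];x=np.linalg.lstsq(A,(P[:,:2]**2).sum(1),rcond=None)[0];return x[:2],np.sqrt(x[2]+x[:2]@x[:2])
for n,c,f in [('scene',s,0),('side',sd,0),('wrist',w,1)]:
    W=pts(c,f); P=W.reshape(-1,3); P=P[~np.isnan(P[:,0])]
    X,Y,Z=P.T
    q=P[(abs(X-537)<90)&(abs(Y-231)<90)]
    ft=q[(q[:,2]>14)&(q[:,2]<22)]
    h=cv2.convexHull(ft[:,:2].astype(np.float32))[:,0]
    print(n,'foot minEncl',cv2.minEnclosingCircle(h))
    b=q[(q[:,2]>60)&(q[:,2]<135)&(np.hypot(q[:,0]-538,q[:,1]-230)<20)]
    if len(b)>5: print(' post',b.mean(0).round(1),b[:,:2].min(0),b[:,:2].max(0))
    e=q[(q[:,2]>138)&(q[:,2]<165)&(q[:,0]<515)]
    if len(e)>20:
        print(' eye',len(e),'z',np.percentile(e[:,2],[5,50,95]).round(1)); r=cv2.minAreaRect(e[:,:2].astype(np.float32)); print(r, cv2.boxPoints(r).round(1).tolist())
        f=e[e[:,0]<470]; print(' front',len(f),f.mean(0).round(1)); 
        l=cv2.fitLine(f[:,:2].astype(np.float32),cv2.DIST_HUBER,0,.01,.01).ravel();print(l)
    # puck and hook line
    k=P[(abs(X-523)<32)&(abs(Y+140)<15)&(Z>45)&(Z<155)]
    l=cv2.fitLine(k[:,:2].astype(np.float32),cv2.DIST_HUBER,0,.01,.01).ravel();print(' hook yaw',np.degrees(np.arctan2(l[1],l[0])).round(1)%180,l[2:],k[:,:2].mean(0))
    pk=P[(abs(X-523)<40)&(abs(Y+140)<40)&(Z>30)&(Z<38)]
    print(' puck',cv2.minEnclosingCircle(cv2.convexHull(pk[:,:2].astype(np.float32))))
```

```text
scene foot minEncl ((536.88232421875, 232.68653869628906), 61.452972412109375)
 post [540.4 231.5  96.5] [533.80026777 225.37512323] [544.17167106 239.29982295]
 eye 279 z [147.7 150.8 153.6]
((485.50927734375, 233.07659912109375), (54.03639221191406, 57.86045455932617), 89.40226745605469) [[456.29998779296875, 206.39999389648438], [514.2000122070312, 205.8000030517578], [514.7000122070312, 259.79998779296875], [456.8999938964844, 260.3999938964844]]
 front 84 [462.3 222.  150.5]
[ 2.7063597e-02 -9.9963373e-01  4.6191635e+02  2.2275473e+02]
 hook yaw 7.2 [ 527.9102  -136.54678] [ 527.7288804  -136.88548548]
 puck ((523.3046264648438, -138.6103515625), 27.66524887084961)
side foot minEncl ((537.0946044921875, 222.43988037109375), 58.84907913208008)
 post [534.2 224.9  97.2] [528.61990207 219.91383306] [545.25049343 233.09654582]
 eye 173 z [145.3 148.7 151.5]
((485.8780517578125, 227.79757690429688), (56.62208938598633, 55.28662872314453), 0.19484418630599976) [[457.5, 255.3000030517578], [457.70001220703125, 200.10000610351562], [514.2999877929688, 200.3000030517578], [514.0999755859375, 255.5]]
 front 60 [462.1 226.1 148.9]
[ 1.2488592e-02 -9.9992204e-01  4.6119336e+02  2.2635872e+02]
 hook yaw 8.3 [ 520.2844  -145.72208] [ 519.90984137 -145.31660034]
 puck ((523.313720703125, -143.11526489257812), 28.56702995300293)
wrist foot minEncl ((532.9827880859375, 206.87547302246094), 52.66762161254883)
 hook yaw 8.5 [ 523.27313 -138.63579] [ 523.59286737 -138.89213465]
 puck ((522.3889770507812, -141.08396911621094), 26.954221725463867)
```

Call:
step_arm(moves=[[100,0,0,0,0,0,-0.122],[100,0,0,0,0,0,-0.122],[100,0,0,0,0,0,-0.122],[100,0,0,0,0,0,-0.122],[100,0,0,0,0,0,-0.122],[100,0,0,0,0,0,-0.122],[100,0,0,0,0,0,-0.122],[100,0,0,0,0,0,-0.122],[100,0,0,0,0,0,-0.122],[100,0,0,0,0,0,-0.122],[100,0,0,0,0,0,-0.122],[100,0,0,0,0,0,-0.122]])

```text
time_s: 1.15
position: [596.4, -0.0, 225.8]
orientation: [-0.109, -3.129, 0.001]
contact_force: [-0.5, 0.0, 1.0]
finger_gap: 0.996
```

```bash
cat >> h.py <<'E'
from scipy.spatial.transform import Rotation as Ro
def delta(target,yaw=None):
    """shift in tool axes (m) to reach target mm; turn to have tool x at world yaw (deg), tool z down"""
    o=observe(); R=Ro.from_rotvec(o['orientation']).as_matrix()
    d=R.T@(np.array(target,float)-o['position'])/1000
    print('t',o['time_s'],'pos',o['position'].round(1),'toolx yaw',np.degrees(np.arctan2(R[1,0],R[0,0])).round(2),'gap',round(o['finger_gap'],3),'F',o['contact_force'].round(2),'M',o['moment'].round(2),'q',o['qpos'].round(2))
    print(' tool shift',d.round(4))
    if yaw is not None:
        y=np.radians(yaw); x=np.array([np.cos(y),np.sin(y),0]);z=np.array([0,0,-1.]);T=np.c_[x,np.cross(z,x),z]
        print(' turn',Ro.from_matrix(R.T@T).as_rotvec().round(4))
    return d
E
python3 - <<'E'
from h import *
delta([523,-141,215],188)
E
```

```text
t 1.15 pos [596.4  -0.  225.8] toolx yaw 176.0 gap 0.996 F [-0.52  0.05  0.96] M [ 0.01  0.   -0.01] q [-0.    0.32 -0.05  1.21  0.    0.07]
 tool shift [ 0.0632 -0.1458  0.0116]
 turn [ 0.0004 -0.0105 -0.2095]
```

Call:
step_arm(moves=[[100,0.013,-0.029,0.001,0,-0.002,-0.042],[100,0.013,-0.029,0.001,0,-0.002,-0.042],[100,0.013,-0.029,0.001,0,-0.002,-0.042],[100,0.013,-0.029,0.001,0,-0.002,-0.042],[100,0.012,-0.029,0.001,0,-0.002,-0.042],[100,0,0,0,0,0,0]])

```text
time_s: 1.65
position: [533.3, -148.8, 218.3]
orientation: [0.257, -3.128, -0.002]
contact_force: [0.1, 1.1, -0.5]
finger_gap: 0.998
```

Run:
```python
from h import *
delta([523,-141,205],188)
c=grab('wrist','w1'); print(c['world_from_camera'].round(2).tolist())
W=pts(c,True); im=c['pixels']
P=W.reshape(-1,3); P=P[~np.isnan(P[:,0])]; X,Y,Z=P.T
for a,b in [(150,160),(124,150),(70,118),(45,70)]:
    k=P[(abs(X-523)<32)&(abs(Y+140)<20)&(Z>a)&(Z<b)]
    if len(k)>5:
        r=cv2.minAreaRect(k[:,:2].astype(np.float32)); print(a,b,len(k),k.min(0).round(1),k.max(0).round(1),r)
pk=P[(abs(X-523)<40)&(abs(Y+140)<40)&(Z>30)&(Z<38)]
print(' puck',len(pk),cv2.minEnclosingCircle(cv2.convexHull(pk[:,:2].astype(np.float32))))
```

```text
t 1.65 pos [ 533.3 -148.8  218.3] toolx yaw -170.62 gap 0.998 F [ 0.08  1.1  -0.52] M [ 0.06 -0.04  0.03] q [-0.27  0.23 -0.18  1.16  0.   -0.44]
 tool shift [0.0088 0.0094 0.0134]
 turn [ 0.0015 -0.003   0.0241]
[[-0.16, 0.94, 0.29, 456.9], [0.99, 0.16, 0.05, -162.84], [0.0, 0.3, -0.95, 361.16], [0.0, 0.0, 0.0, 1.0]]
150 160 645 [ 509.7 -148.3  150.1] [ 533.9 -136.   158.8] ((521.7581787109375, -142.2686004638672), (24.181720733642578, 8.929034233093262), 9.863405227661133)
124 150 154 [ 509.5 -148.2  124.2] [ 532.2 -139.1  149.8] ((520.0427856445312, -145.990234375), (8.640690803527832, 22.745718002319336), 74.11830139160156)
70 118 243 [ 500.6 -148.6   70.6] [ 513.2 -141.1  113.7] ((506.6600341796875, -144.88172912597656), (12.227909088134766, 6.50127649307251), 8.456747055053711)
45 70 43 [ 500.5 -148.4   46.3] [ 504.5 -142.    69.6] ((502.0047912597656, -145.68028259277344), (3.1122074127197266, 6.663109302520752), 16.817745208740234)
 puck 2030 ((521.7667236328125, -142.6740264892578), 27.215147018432617)
```

View pics/w1.png

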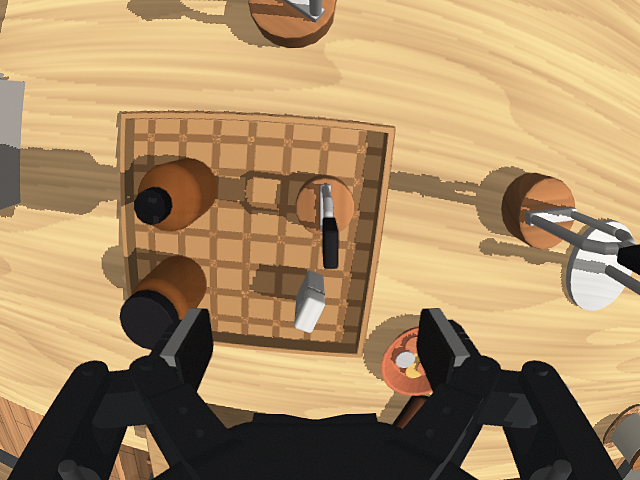

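Call:
step_arm(moves=[[100,0.01,0.0085,0,0,0,0],[100,0,0,0,0,0,0],[100,0,0,0.02,0,0,0],[100,0,0,0.02,0,0,0],[100,0,0,0,0,0,0]])

```text
time_s: 2.12
position: [524.9, -137.8, 178.3]
orientation: [-0.252, 3.13, 0.006]
contact_force: [-1.1, 0.6, 0.5]
finger_gap: 0.997
```

Run:
```python
from h import *
delta([522,-142,121],189)
```

```text
t 2.1167 pos [ 524.9 -137.8  178.3] toolx yaw -170.78 gap 0.997 F [-1.14  0.59  0.46] M [0.   0.01 0.01] q [-0.26  0.23 -0.28  1.06  0.   -0.42]
 tool shift [ 0.0036 -0.004   0.0572]
 turn [0.004  0.0014 0.0039]
```

Call:
step_arm(moves=[[100,0.0035,-0.004,0.005,0,0,0],[100,0,0,0.017,0,0,0],[100,0,0,0.017,0,0,0],[100,0,0,0.017,0,0,0],[100,0,0,0.0,0,0,0],[100,0,0,0.0,0,0,0]])

```text
time_s: 2.62
position: [526.1, -140.8, 123.8]
orientation: [-0.259, 3.126, 0.005]
contact_force: [0.6, -0.3, 0.5]
finger_gap: 0.999
```

Run:
```python
from h import *
delta([522,-142,121],189)
c=grab('scene','s2'); cv2.imwrite('pics/s2c.png',cv2.resize(c['pixels'][150:300,170:330],None,fx=4,fy=4))
```

```text
t 2.6167 pos [ 526.1 -140.8  123.8] toolx yaw -170.54 gap 0.999 F [ 0.62 -0.34  0.51] M [0.01 0.05 0.  ] q [-0.26  0.28 -0.35  0.94  0.   -0.43]
 tool shift [ 0.0043 -0.0005  0.0028]
 turn [0.0025 0.0054 0.0081]
```

View pics/s2c.png

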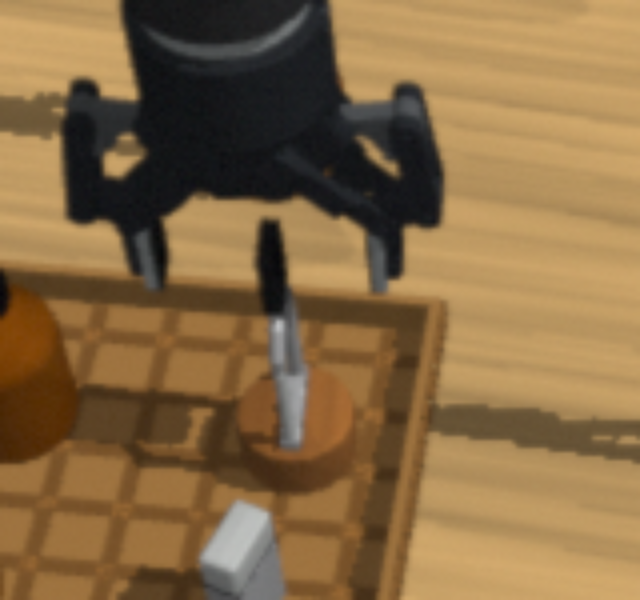

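The tab at crop (270,265) stands midway between the fingers at (150,260) and (382,255). Trimming the position, then closing.

Call:
step_arm(moves=[[100,0.004,0,0.002,0.002,0.005,0.008],[60,0,0,0,0,0,0],[30,0,0,0,0,0,0],[0,0,0,0,0,0,0],[0,0,0,0,0,0,0],[0,0,0,0,0,0,0],[0,0,0,0,0,0,0],[0,0,0,0,0,0,0]], grip_force=50)

```text
time_s: 3.33
position: [524.9, -142.3, 126.9]
orientation: [-0.245, 3.125, -0.003]
contact_force: [0.2, 0.1, -2.4]
finger_gap: 0.096
```

Run:
```python
from h import *
delta([522,-142,260],180)
```

```text
t 3.3333 pos [ 524.9 -142.3  126.9] toolx yaw -171.04 gap 0.096 F [ 0.18  0.13 -2.39] M [ 0.06 -0.07  0.01] q [-0.26  0.27 -0.35  0.94  0.   -0.42]
 tool shift [ 0.002   0.0004 -0.1331]
 turn [-0.0021  0.0066  0.1563]
```

Call:
step_arm(moves=[[0,0,0,-0.006,0,0,0],[0,0,0,-0.015,0,0,0],[0,0,0,-0.022,0,0,0],[0,0,0,-0.025,0,0,0],[0,0,0,-0.025,0,0,0],[0,0,0,-0.025,0,0,0.02],[0,0,0,-0.015,0,0,0.03],[0,0,0,0,0,0,0.03],[0,0,0,0,0,0,0.03],[0,0,0,0,0,0,0.03],[0,0,0,0,0,0,0]])

```text
time_s: 4.25
position: [520.8, -141.3, 267.6]
orientation: [-0.015, 3.141, -0.0]
contact_force: [-0.6, 0.1, -2.3]
finger_gap: 0.096
```

Run:
```python
from h import *
delta([522,-142,260],180)
c=grab('scene','s3'); c2=grab('side','d3')
cv2.imwrite('pics/s3c.png',np.hstack([cv2.resize(c['pixels'][60:300,170:350],None,fx=2.2,fy=2.2),cv2.resize(c2['pixels'][120:360,270:450],None,fx=2.2,fy=2.2)]))
```

```text
t 4.25 pos [ 520.8 -141.3  267.6] toolx yaw -179.44 gap 0.096 F [-0.61  0.12 -2.34] M [-0.01 -0.02  0.02] q [-0.26  0.19 -0.13  1.25  0.   -0.27]
 tool shift [-0.0012 -0.0007  0.0076]
 turn [-0.0002  0.0006  0.0098]
```

View pics/s3c.png

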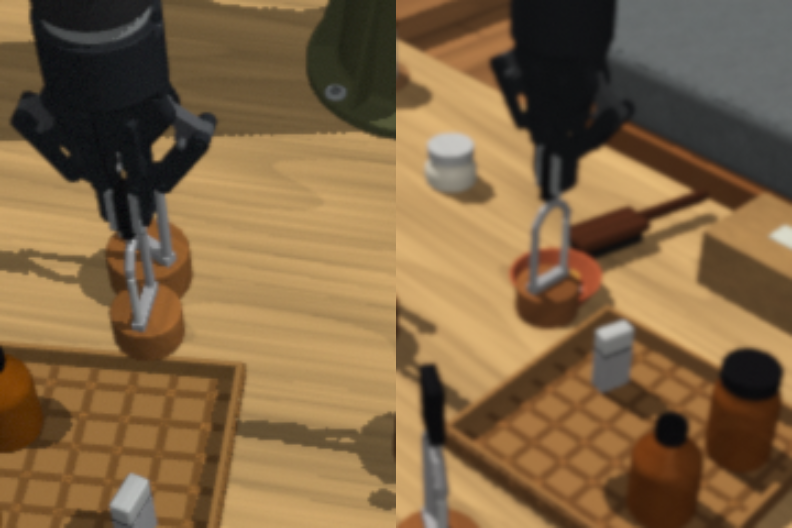

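The block is held, and the hook hangs upright below the fingers. Now measuring its pose relative to the TCP.

```bash
cat > meas.py <<'E'
from h import *
def meas(tags,p):
    for t in tags:
        c=load(t); W=pts(c,t[0]=='w'); P=W.reshape(-1,3); P=P[~np.isnan(P[:,0])]
        P=P[(abs(P[:,0]-p[0])<45)&(abs(P[:,1]-p[1])<40)]
        Z=P[:,2]-p[2]
        for a,b in [(-105,-88),(-88,-20)]:
            k=P[(Z>a)&(Z<b)]
            if len(k)<6: continue
            r=cv2.minAreaRect(k[:,:2].astype(np.float32)); 
            print(t,a,b,len(k),'rel min',(k.min(0)-p).round(1),'max',(k.max(0)-p).round(1),r[1],r[2])
        zz=P[(Z>-105)&(Z<-85)][:,2]-p[2]
        h,e=np.histogram(zz,bins=np.arange(-105,-84,1)); print('  zhist',dict(zip(e[:-1],h)))
        pk=P[(Z>-125)&(Z<-92)]
        if len(pk)>10: print('  puck',len(pk),cv2.minEnclosingCircle(cv2.convexHull((pk[:,:2]-p[:2]).astype(np.float32))),'zmin',(P[:,2].min()-p[2]).round(1))
        k=P[(Z>-85)&(Z<-22)]
        if len(k)>10:
            l=cv2.fitLine(k[:,:2].astype(np.float32),cv2.DIST_HUBER,0,.01,.01).ravel();print('  hook yaw',np.degrees(np.arctan2(l[1],l[0])).round(1)%180, 'mid',((k.min(0)+k.max(0))/2-p).round(1))
            # tilt in xz of extreme sides
            for nm,f in (('minx',np.argmin),('maxx',np.argmax)):
                q=[]
                for z0 in range(-80,-34,4):
                    s=k[(k[:,2]-p[2]>z0)&(k[:,2]-p[2]<=z0+4)]
                    if len(s): q.append((z0+2,s[f(s[:,0]),0]-p[0]))
                q=np.array(q); 
                if len(q)>3: print('   ',nm,'x at',q[:,1].round(1).tolist(),'slope',np.polyfit(q[:,0],q[:,1],1)[0].round(3))
E
python3 - <<'E'
from meas import *
o=observe(); meas(['s3','d3'],o['position'])
c=grab('wrist','w3'); meas(['w3'],o['position'])
E
```

```text
s3 -105 -88 629 rel min [ -28.  -24. -105.] max [ 25.1  29.2 -88.2] (52.89426803588867, 53.172119140625) 2.231022834777832
s3 -88 -20 340 rel min [-22.8 -12.3 -88. ] max [ 21.1  27.1 -20.4] (40.932044982910156, 39.1301155090332) 58.23765182495117
  zhist {np.int64(-105): np.int64(11), np.int64(-104): np.int64(12), np.int64(-103): np.int64(13), np.int64(-102): np.int64(13), np.int64(-101): np.int64(13), np.int64(-100): np.int64(11), np.int64(-99): np.int64(12), np.int64(-98): np.int64(15), np.int64(-97): np.int64(10), np.int64(-96): np.int64(12), np.int64(-95): np.int64(25), np.int64(-94): np.int64(45), np.int64(-93): np.int64(101), np.int64(-92): np.int64(117), np.int64(-91): np.int64(131), np.int64(-90): np.int64(70), np.int64(-89): np.int64(18), np.int64(-88): np.int64(14), np.int64(-87): np.int64(12), np.int64(-86): np.int64(15)}
  puck 467 ((-1.9386578798294067, 2.285120725631714), 27.8200740814209) zmin -268.0
  hook yaw 0.0 mid [ -0.8   2.6 -53.5]
    minx x at [-20.9, -21.6, -21.9, -20.6, -22.4, -21.3, -21.1, -18.3, -21.4, -20.3, -21.8, -18.8] slope 0.036
    maxx x at [19.3, 
[... 1763 characters left out ...]
.int64(-97): np.int64(20), np.int64(-96): np.int64(30), np.int64(-95): np.int64(67), np.int64(-94): np.int64(239), np.int64(-93): np.int64(1330), np.int64(-92): np.int64(1737), np.int64(-91): np.int64(330), np.int64(-90): np.int64(23), np.int64(-89): np.int64(4), np.int64(-88): np.int64(4), np.int64(-87): np.int64(17), np.int64(-86): np.int64(37)}
  puck 2061 ((-3.8530356884002686, -0.9918032884597778), 27.130104064941406) zmin -264.9
  hook yaw 89.1 mid [-17.3  -1.1 -53.5]
    minx x at [-24.9, -24.3, -24.7, -24.8, -24.4, -24.8, -24.3, -24.5, -24.6, -24.7, -24.6, -24.2] slope 0.006
    maxx x at [-21.7, -21.9, -22.1, -21.5, -21.9, -22.1, -22.4, -22.5, -22.3, -21.3, -21.6, -20.4] slope 0.014
```

View pics/w3.png

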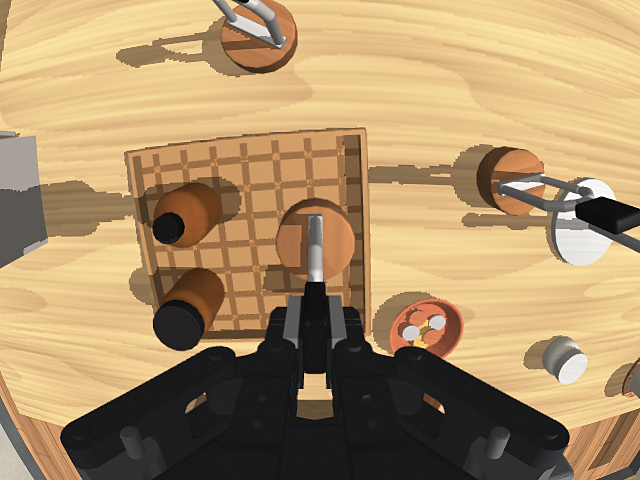

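The block sits upright, with its underside 122 mm below the TCP, its centre 2.8 mm behind the TCP in x, and no offset in y. Fitting the eye with the camera bias removed puts the bar at about (461.5, 230.5, 148.5), with the stand's yaw near 0. I'll carry the block around the standing decoy at x≈415.

Call:
step_arm(moves=[[0,0.006,0.01,0,0,0,0],[0,0.012,0.02,0,0,0,0],[0,0.012,0.02,0,0,0,0],[0,0.012,0.02,0,0,0,0],[0,0.012,0.02,0,0,0,0],[0,0.012,0.02,0,0,0,0],[0,0.012,0.02,0,0,0,0],[0,0.012,0.02,0,0,0,0],[0,0.006,0.01,0,0,0,0],[0,0,0,0,0,0,0]])

```text
time_s: 5.23
position: [411.8, 26.6, 263.6]
orientation: [0.022, -3.133, -0.005]
contact_force: [0.1, 0.2, -1.7]
finger_gap: 0.094
```

Run:
```python
from h import *
delta([412,230.5,225],180)
```

```text
t 5.2333 pos [411.8  26.6 263.6] toolx yaw -179.18 gap 0.094 F [ 0.07  0.17 -1.65] M [-0.02  0.02  0.  ] q [ 0.06 -0.05 -0.39  1.23  0.    0.05]
 tool shift [-0.0034  0.2037  0.0393]
 turn [ 0.0033 -0.0081  0.0142]
```

Call:
step_arm(moves=[[0,0,0.01,0,0,-0.002,0.003],[0,0,0.022,0,0,-0.002,0.003],[0,0,0.022,0,0,-0.002,0.003],[0,0,0.022,0,0,-0.002,0.003],[0,0,0.022,0,0,0,0.003],[0,0,0.022,0.003,0,0,0],[0,0,0.022,0.004,0,0,0],[0,0,0.022,0.004,0,0,0],[0,0,0.018,0.008,0,0,0],[0,0,0.008,0.01,0,0,0],[0,0,0,0,0,0,0],[0,0,0,0,0,0,0]])

```text
time_s: 6.23
position: [408.7, 223.0, 232.2]
orientation: [0.003, -3.142, 0.001]
contact_force: [0.8, -1.5, -1.8]
finger_gap: 0.098
```

Run:
```python
from h import *
delta([415,230.5,203.5],180)
```

```text
t 6.2333 pos [408.7 223.  232.2] toolx yaw -179.89 gap 0.098 F [ 0.8  -1.52 -1.77] M [ 0.03 -0.02 -0.04] q [ 0.5   0.06 -0.35  1.16 -0.    0.5 ]
 tool shift [-0.0064  0.0075  0.0286]
 turn [-0.0004 -0.      0.0019]
```

Call:
step_arm(moves=[[0,-0.004,0.004,0.012,0,0,0],[0,-0.002,0.0035,0.012,0,0,0],[0,0,0,0.004,0,0,0],[0,0,0,0,0,0,0],[0,0,0,0,0,0,0]])

```text
time_s: 6.65
position: [415.2, 225.5, 204.4]
orientation: [0.004, 3.141, -0.005]
contact_force: [0.4, -0.4, -1.7]
finger_gap: 0.094
```

Run:
```python
from meas import *
delta([438,230.5,203.5],180)
p=observe()['position']
c=grab('scene','s4'); c2=grab('side','d4'); 
cv2.imwrite('pics/s4c.png',np.hstack([cv2.resize(c['pixels'][120:300,360:500],None,fx=3,fy=3,interpolation=cv2.INTER_CUBIC)[:540],cv2.resize(c2['pixels'][100:280,160:280],None,fx=3,fy=3,interpolation=cv2.INTER_CUBIC)]))
for t in ['s4','d4']:
    P=pts(load(t)).reshape(-1,3); P=P[~np.isnan(P[:,0])]
    q=P-p
    pk=q[(abs(q[:,0])<40)&(abs(q[:,1])<40)&(q[:,2]>-125)&(q[:,2]<-85)]
    h,e=np.histogram(pk[:,2],bins=np.arange(-100,-84,1)); print(t,'puck z',h,e[0], cv2.minEnclosingCircle(cv2.convexHull(pk[:,:2].astype(np.float32))))
    g=P[(abs(P[:,0]-485)<35)&(abs(P[:,1]-230)<35)&(P[:,2]>140)&(P[:,2]<158)]
    h=cv2.convexHull(g[:,:2].astype(np.float32))[:,0]
    print(' eye',g.min(0).round(1),g.max(0).round(1),'z',np.percentile(g[:,2],[5,50,95]).round(1))
    fr=g[g[:,0]<466]; print(' front',len(fr),fr.mean(0).round(1),fr.min(0).round(1),fr.max(0).round(1))
```

```text
t 6.65 pos [415.2 225.5 204.4] toolx yaw 179.86 gap 0.094 F [ 0.43 -0.43 -1.72] M [-0.01  0.01 -0.02] q [ 0.5   0.09 -0.39  1.1  -0.    0.5 ]
 tool shift [-0.0228  0.005   0.0009]
 turn [-0.0032  0.0002 -0.0024]
s4 puck z [ 10  11  10   8   7  14  21  53  74 101  68  33  17   3   6] -100 ((-1.1951617002487183, 1.6481367349624634), 27.71387481689453)
 eye [457.2 205.7 146.7] [516.1 260.4 155.1] z [148.1 151.  153.7]
 front 76 [461.8 222.6 150.7] [457.2 206.  147.1] [465.8 238.9 155. ]
d4 puck z [ 6  8 10 11 14 18 49 40 46 25 13  5 14 14 13] -100 ((-0.5137590169906616, -3.0283985137939453), 30.451526641845703)
 eye [457.7 198.5 143.4] [519.8 256.  152.8] z [144.9 148.5 151.3]
 front 50 [461.2 226.5 148.5] [457.7 201.5 144. ] [465.2 255.4 151.7]
```

View pics/s4c.png

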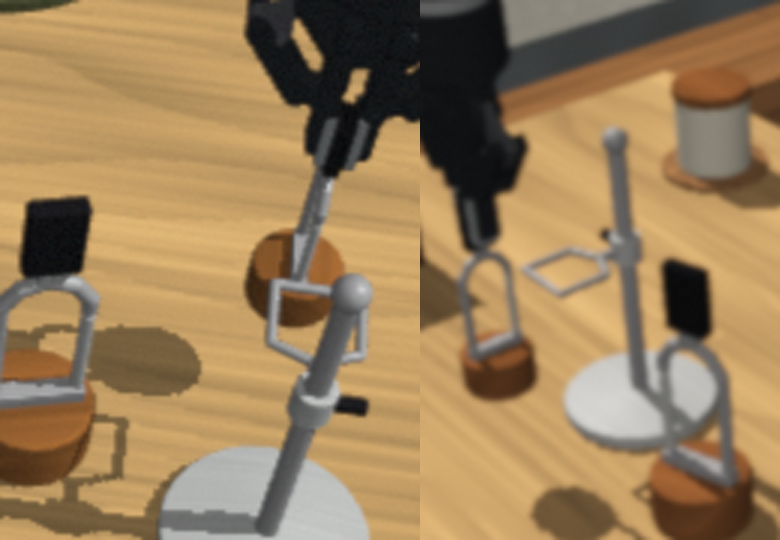

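Call:
step_arm(moves=[[0,-0.006,0.003,0,0,0,0],[0,-0.008,0.002,0,0,0,0],[0,-0.006,0,0.001,0,0,0],[0,0,0,0,0,0,0],[0,0,0,0,0,0,0]])

```text
time_s: 7.17
position: [439.2, 231.4, 206.0]
orientation: [0.005, 3.137, -0.001]
contact_force: [-0.9, 0.1, -1.0]
finger_gap: 0.095
```

Run:
```python
from h import *
delta([459,230.5,202.5],180)
```

```text
t 7.1667 pos [439.2 231.4 206. ] toolx yaw 179.83 gap 0.095 F [-0.9   0.15 -1.01] M [-0.03  0.33 -0.03] q [ 0.49  0.13 -0.34  1.1  -0.    0.49]
 tool shift [-0.0198 -0.0009  0.0036]
 turn [-0.0009  0.0047 -0.0029]
```

Call:
step_arm(moves=[[0,0,0,0.0035,0,0.003,0],[0,0,0,0,0,0,0],[0,0,0,0,0,0,0]])

```text
time_s: 7.42
position: [439.0, 231.4, 201.9]
orientation: [0.005, 3.141, -0.002]
contact_force: [0.1, 0.4, -1.5]
finger_gap: 0.098
```

Run:
```python
from h import *
delta([459,230.5,202.5],180)
```

```text
t 7.4167 pos [439.  231.4 201.9] toolx yaw 179.83 gap 0.098 F [ 0.06  0.42 -1.46] M [ 0.02 -0.04  0.01] q [ 0.49  0.13 -0.34  1.09 -0.    0.49]
 tool shift [-0.02   -0.0008 -0.0006]
 turn [-0.0011  0.0001 -0.003 ]
```

No contact yet. Pressing in small steps.

Call:
step_arm(moves=[[0,-0.002,0,0,0,0,0],[0,-0.002,0,0,0,0,0],[0,-0.002,0,0,0,0,0],[0,-0.002,0,0,0,0,0],[0,0,0,0,0,0,0]])

```text
time_s: 7.83
position: [445.0, 231.3, 201.2]
orientation: [-0.003, -3.137, 0.002]
contact_force: [-2.6, 0.6, -1.6]
finger_gap: 0.096
```

Run:
```python
from h import *
delta([459,230.5,202.5],180)
```

```text
t 7.8333 pos [445.  231.3 201.2] toolx yaw 179.89 gap 0.096 F [-2.59  0.64 -1.56] M [ 0.04  0.63 -0.01] q [ 0.48  0.15 -0.33  1.1   0.    0.48]
 tool shift [-0.014  -0.0007 -0.0014]
 turn [-0.0012 -0.0046 -0.0019]
```

Contact made: Fx −2.6 N, which fits the gate opening. Continuing.

Call:
step_arm(moves=[[0,-0.003,0,-0.0003,0,-0.002,0],[0,-0.003,0,-0.0003,0,-0.002,0],[0,-0.003,0,0,0,0,0],[0,-0.001,0,0,0,0,0]])

```text
time_s: 8.17
position: [453.5, 231.0, 201.1]
orientation: [-0.002, -3.137, 0.002]
contact_force: [-3.2, -0.6, -2.7]
finger_gap: 0.093
```

Run:
```python
from h import *
delta([459,230.5,202.5],180)
c=grab('side','d5');c2=grab('wrist','w5')
cv2.imwrite('pics/d5c.png',cv2.resize(c['pixels'][160:250,160:280],None,fx=6,fy=6,interpolation=cv2.INTER_CUBIC))
```

```text
t 8.1667 pos [453.5 231.  201.1] toolx yaw 179.92 gap 0.093 F [-3.22 -0.58 -2.69] M [0.1  1.23 0.04] q [ 0.47  0.16 -0.31  1.1   0.    0.47]
 tool shift [-0.0055 -0.0005 -0.0014]
 turn [-0.0012 -0.005  -0.0015]
```

View pics/d5c.png

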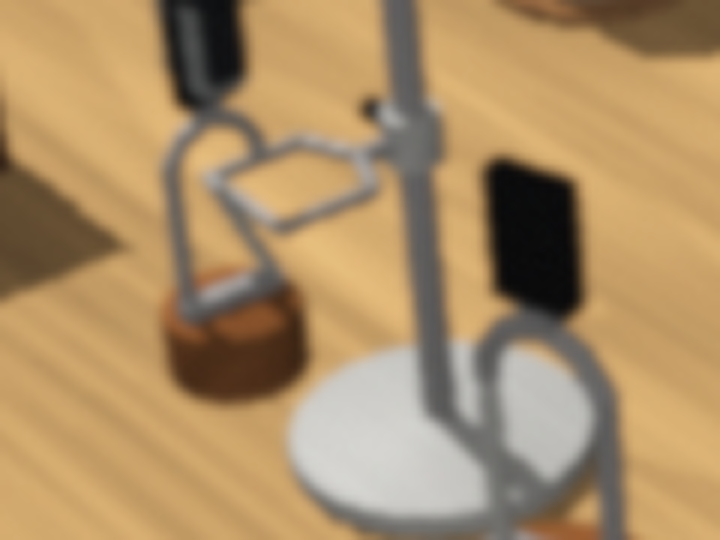

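The crop shows the gate pushed inward by the front bar, with the gate's foot at (275,280) and its tip near (215,180). A few mm more inward are needed.

Call:
step_arm(moves=[[0,-0.003,0,0,0,-0.003,0],[0,-0.003,0,0,0,-0.002,0],[0,-0.001,0,0,0,0,0]])

```text
time_s: 8.52
position: [459.1, 230.7, 200.2]
orientation: [-0.002, -3.138, 0.003]
contact_force: [-4.4, 0.3, -2.1]
finger_gap: 0.096
```

Run:
```python
from h import *
delta([459,230.5,202.5],180)
c=grab('side','d6')
cv2.imwrite('pics/d6c.png',cv2.resize(c['pixels'][160:250,160:280],None,fx=6,fy=6,interpolation=cv2.INTER_CUBIC))
```

```text
t 8.5167 pos [459.1 230.7 200.2] toolx yaw 179.93 gap 0.096 F [-4.44  0.26 -2.09] M [0.13 1.29 0.01] q [ 0.47  0.17 -0.3   1.1  -0.    0.47]
 tool shift [ 0.0001 -0.0002 -0.0023]
 turn [-0.0019 -0.0032 -0.0012]
```

View pics/d6c.png

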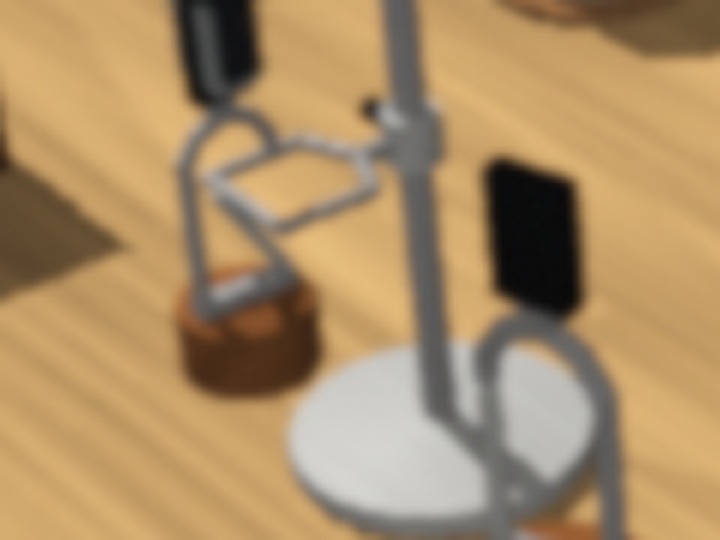

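The bar is about 13 mm inside the gate line with Fx −4.4 N. Now lowering the block.

Call:
step_arm(moves=[[0,0,0,0.003,0,-0.002,0],[0,0,0,0.003,0,-0.001,0],[0,0,0,0.003,0,0,0],[0,0,0,0.003,0,0,0],[0,0,0,0,0,0,0]])

```text
time_s: 8.98
position: [460.0, 230.5, 186.9]
orientation: [0.002, 3.139, -0.004]
contact_force: [-1.1, 0.2, -6.6]
finger_gap: 0.095
```

Run:
```python
from h import *
delta([460,230.5,180],180)
```

```text
t 8.9833 pos [460.  230.5 186.9] toolx yaw 179.91 gap 0.095 F [-1.11  0.18 -6.59] M [ 0.01  0.38 -0.06] q [ 0.47  0.18 -0.33  1.07 -0.    0.47]
 tool shift [0.     0.0001 0.0069]
 turn [-0.0026  0.0023 -0.0015]
```

Call:
step_arm(moves=[[0,0,0,0.003,0,0,0],[0,0,0,0.003,0,0,0],[0,0,0,0,0,0,0]])

```text
time_s: 9.23
position: [462.5, 230.6, 180.8]
orientation: [0.003, 3.134, -0.004]
contact_force: [-0.2, -0.2, -0.3]
finger_gap: 0.095
```

Run:
```python
from h import *
delta([464,230.5,172],180)
c=grab('side','d7')
cv2.imwrite('pics/d7c.png',cv2.resize(c['pixels'][160:250,160:280],None,fx=6,fy=6,interpolation=cv2.INTER_CUBIC))
```

```text
t 9.2333 pos [462.5 230.6 180.8] toolx yaw 179.89 gap 0.095 F [-0.15 -0.19 -0.31] M [ 0.01 -0.    0.02] q [ 0.47  0.18 -0.34  1.05 -0.01  0.47]
 tool shift [-0.0014 -0.0001  0.0088]
 turn [-0.0027  0.0071 -0.0019]
```

View pics/d7c.png

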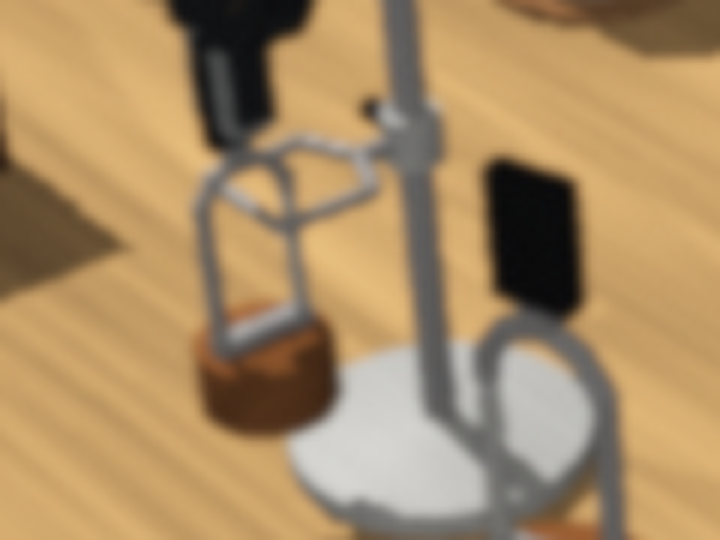

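The gate has snapped shut, with its rod upright again at (297,260), and the bar is inside the hook. Lowering to the seat in small steps.

Call:
step_arm(moves=[[0,-0.001,0,0.003,0,0.004,0],[0,0,0,0.003,0,0.002,0],[0,0,0,0,0,0,0],[0,0,0,0,0,0,0]])

```text
time_s: 9.62
position: [466.2, 231.2, 175.9]
orientation: [0.004, 3.136, -0.002]
contact_force: [-0.7, 0.4, -2.1]
finger_gap: 0.098
```

Run:
```python
from h import *
delta([464,230.5,169],180)
```

```text
t 9.6167 pos [466.2 231.2 175.9] toolx yaw 179.87 gap 0.098 F [-0.71  0.42 -2.06] M [ 0.03  0.03 -0.  ] q [ 0.46  0.19 -0.34  1.04 -0.    0.47]
 tool shift [ 0.0022 -0.0007  0.0069]
 turn [-0.0014  0.0055 -0.0023]
```

Call:
step_arm(moves=[[0,0.002,0,0.002,0,0.004,0],[0,0,0,0.002,0,0,0],[0,0,0,0,0,0,0],[0,0,0,0,0,0,0]])

```text
time_s: 9.95
position: [464.3, 231.2, 171.6]
orientation: [0.004, 3.14, -0.002]
contact_force: [0.6, 0.7, -1.5]
finger_gap: 0.1
```

Run:
```python
from h import *
delta([464,230.5,169],180)
c=grab('side','d8')
```

```text
t 9.95 pos [464.3 231.2 171.6] toolx yaw 179.86 gap 0.1 F [ 0.58  0.7  -1.54] M [ 0.01  0.05 -0.  ] q [ 0.46  0.19 -0.34  1.03 -0.    0.47]
 tool shift [ 0.0003 -0.0007  0.0026]
 turn [-0.0013  0.0016 -0.0024]
```

Still free, with only the weight reading. Continuing in 1 mm steps.

Call:
step_arm(moves=[[0,0,0,0.001,0,0.001,0],[0,0,0,0.001,0,0,0],[0,0,0,0,0,0,0]])

```text
time_s: 10.25
position: [464.3, 231.3, 169.6]
orientation: [0.004, 3.141, -0.002]
contact_force: [-0.6, -0.8, -1.4]
finger_gap: 0.094
```

Run:
```python
from h import *
delta([464,230.5,169],180)
```

```text
t 10.25 pos [464.3 231.3 169.6] toolx yaw 179.87 gap 0.094 F [-0.64 -0.85 -1.35] M [-0.04 -0.04  0.  ] q [ 0.46  0.2  -0.34  1.03 -0.    0.47]
 tool shift [ 0.0003 -0.0008  0.0006]
 turn [-0.0012  0.0006 -0.0023]
```

Call:
step_arm(moves=[[0,0,0,0.0008,0,0,0],[0,0,0,0.0008,0,0,0],[0,0,0,0,0,0,0]])

```text
time_s: 10.5
position: [464.5, 231.4, 168.4]
orientation: [0.004, 3.14, -0.001]
contact_force: [-1.0, -0.6, 0.7]
finger_gap: 0.096
```

Run:
```python
from h import *
delta([464,230.5,169],180)
c=grab('side','d9');c2=grab('scene','s9')
cv2.imwrite('pics/d9c.png',np.hstack([cv2.resize(c['pixels'][160:250,170:260],None,fx=5,fy=5,interpolation=cv2.INTER_CUBIC),cv2.resize(c2['pixels'][180:270,420:490],None,fx=5,fy=5,interpolation=cv2.INTER_CUBIC)]))
```

```text
t 10.5 pos [464.5 231.4 168.4] toolx yaw 179.87 gap 0.096 F [-0.98 -0.62  0.67] M [-0.09  0.24 -0.01] q [ 0.46  0.2  -0.35  1.03 -0.    0.47]
 tool shift [ 0.0005 -0.0009 -0.0006]
 turn [-0.0009  0.0014 -0.0023]
```

View pics/d9c.png

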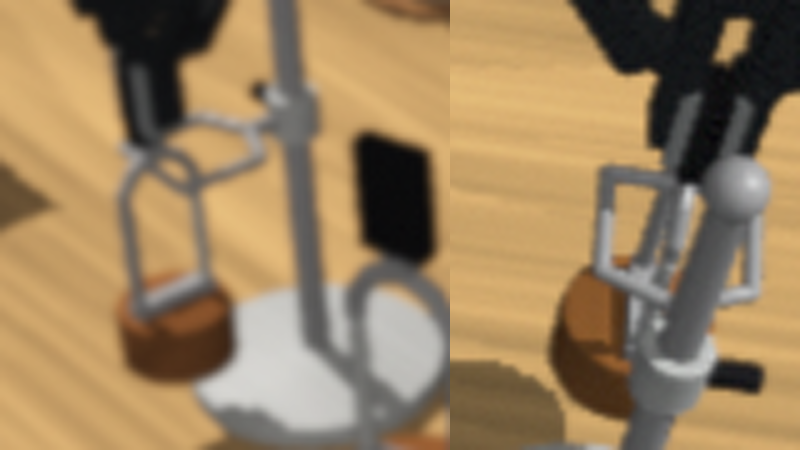

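Fz went from −1.4 to +0.7 N, so the bar now carries the crown and the block's weight. The crop shows the block upright with the gate shut. Releasing gently.

Call:
step_arm(moves=[[8,0,0,0,0,0,0],[13,0,0,0,0,0,0],[18,0,0,0,0,0,0],[25,0,0,0,0,0,0],[35,0,0,0,0,0,0],[45,0,0,0,0,0,0]], grip_force=20)

```text
time_s: 11.1
position: [465.2, 231.7, 168.8]
orientation: [0.004, 3.139, -0.0]
contact_force: [-0.2, 0.1, 0.3]
finger_gap: 0.449
```

Run:
```python
from h import *
delta([464,230.5,240],180)
c=grab('side','d10');c2=grab('scene','s10'); c3=grab('wrist','w10')
cv2.imwrite('pics/d10c.png',np.hstack([cv2.resize(c['pixels'][150:250,170:260],None,fx=4,fy=4,interpolation=cv2.INTER_CUBIC),cv2.resize(c2['pixels'][170:270,400:500],None,fx=4,fy=4,interpolation=cv2.INTER_CUBIC)]))
```

```text
t 11.1 pos [465.2 231.7 168.8] toolx yaw 179.87 gap 0.449 F [-0.24  0.08  0.35] M [-0.06 -0.02 -0.06] q [ 0.46  0.2  -0.35  1.03 -0.    0.47]
 tool shift [ 0.001  -0.0013 -0.0712]
 turn [-0.0002  0.0028 -0.0023]
```

View pics/d10c.png

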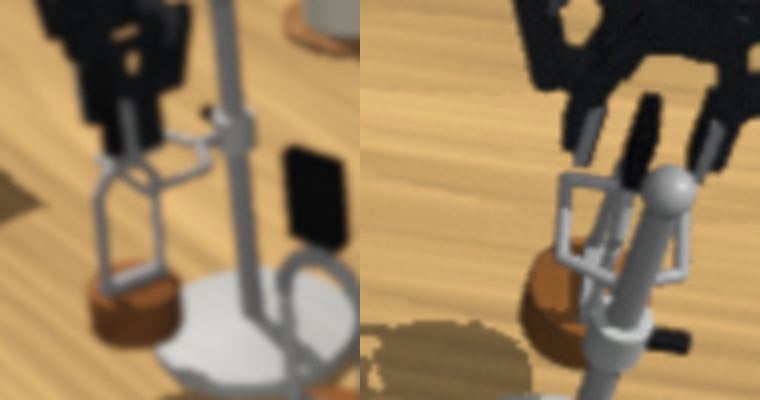

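Released: the tab at (640,140) stands free between the open fingers and the block hangs. Withdrawing straight up.

Call:
step_arm(moves=[[45,0,0,-0.008,0,0,0],[45,0,0,-0.015,0,0,0],[45,0,0,-0.02,0,0,0],[45,0,0,-0.02,0,0,0],[45,0,0,-0.02,0,0,0],[45,0,0,-0.015,0,0,0],[45,0,0,0,0,0,0],[45,0,0,0,0,0,0],[45,0,0,0,0,0,0],[45,0,0,0,0,0,0],[45,0,0,0,0,0,0],[45,0,0,0,0,0,0]])

```text
time_s: 12.25
position: [462.9, 230.8, 271.4]
orientation: [-0.004, -3.141, 0.003]
contact_force: [-0.5, 0.7, -0.3]
finger_gap: 0.452
```

Run:
```python
from meas import *
delta([464,230.5,260],180)
c=grab('side','d11');c2=grab('scene','s11')
p=np.array([464.5,231.5,168.5])
meas(['s11','d11'],p)
cv2.imwrite('pics/d11c.png',np.hstack([cv2.resize(c['pixels'][140:260,165:265],None,fx=4,fy=4,interpolation=cv2.INTER_CUBIC),cv2.resize(c2['pixels'][160:280,400:500],None,fx=4,fy=4,interpolation=cv2.INTER_CUBIC)]))
```

```text
t 12.25 pos [462.9 230.8 271.4] toolx yaw 179.87 gap 0.452 F [-0.5   0.72 -0.34] M [0.02 0.01 0.01] q [ 0.46  0.15 -0.17  1.26 -0.    0.47]
 tool shift [-0.0011 -0.0002  0.0114]
 turn [-0.002  -0.0009 -0.0023]
s11 -105 -88 298 rel min [ -32.1  -24.9 -104.7] max [ 22.1  15.  -88.1] (35.02870178222656, 53.786197662353516) 71.42475128173828
s11 -88 -20 205 rel min [-25.7 -25.2 -87.8] max [ 44.9  22.9 -20.1] (70.58078002929688, 47.680946350097656) 0.7189608216285706
  zhist {np.int64(-105): np.int64(4), np.int64(-104): np.int64(8), np.int64(-103): np.int64(1), np.int64(-102): np.int64(7), np.int64(-101): np.int64(6), np.int64(-100): np.int64(8), np.int64(-99): np.int64(6), np.int64(-98): np.int64(6), np.int64(-97): np.int64(7), np.int64(-96): np.int64(8), np.int64(-95): np.int64(12), np.int64(-94): np.int64(20), np.int64(-93): np.int64(35), np.int64(-92): np.int64(51), np.int64(-91): np.int64(56), np.int64(-90): np.int64(39), np.int64(-89): np.int64(24), np.int64(-88): np.int64(7), np.int64(-87): np.int64(4), np.int64(-86): np.int64(4)}
  puck 224 ((-5.012041091918945, -2.206607818603515
[... 767 characters left out ...]
): np.int64(9), np.int64(-97): np.int64(10), np.int64(-96): np.int64(15), np.int64(-95): np.int64(17), np.int64(-94): np.int64(41), np.int64(-93): np.int64(43), np.int64(-92): np.int64(39), np.int64(-91): np.int64(18), np.int64(-90): np.int64(9), np.int64(-89): np.int64(11), np.int64(-88): np.int64(4), np.int64(-87): np.int64(16), np.int64(-86): np.int64(12)}
  puck 331 ((-7.6272430419921875, -3.699429512023926), 29.202342987060547) zmin -173.7
  hook yaw 179.4 mid [  9.7  -4.3 -53.3]
    minx x at [-25.3, -24.7, -23.0, -25.1, -23.5, -24.5, -22.4, -23.9, -24.3, -22.9, -23.1, -23.6] slope 0.034
    maxx x at [16.4, 17.5, 16.0, 17.6, 16.0, 15.4, 16.1, 17.0, 16.6, 18.1, -17.7, 17.0] slope -0.26
```

View pics/d11c.png

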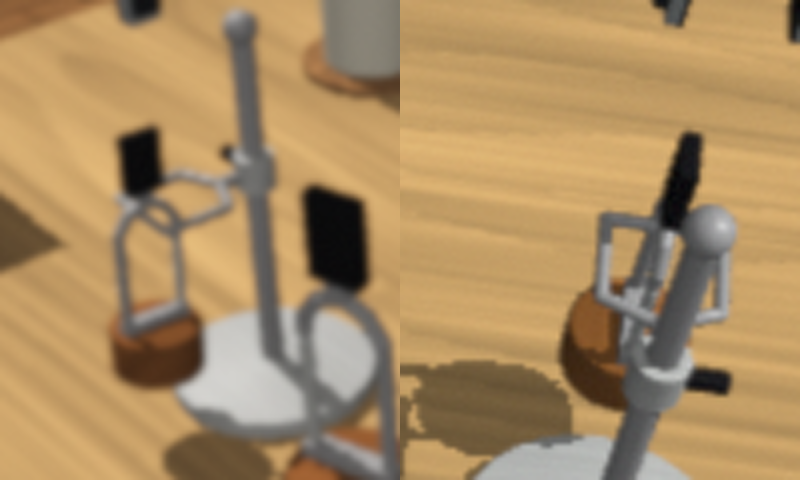

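The block hangs upright and free, with the gate rod straight at (180,260). I'll wait a second, compare pictures for stillness, then hand in.

Call:
step_arm(moves=[[45,0,0,0,0,0,0],[45,0,0,0,0,0,0],[45,0,0,0,0,0,0],[45,0,0,0,0,0,0],[45,0,0,0,0,0,0],[45,0,0,0,0,0,0],[45,0,0,0,0,0,0],[45,0,0,0,0,0,0],[45,0,0,0,0,0,0],[45,0,0,0,0,0,0],[45,0,0,0,0,0,0],[45,0,0,0,0,0,0]])

```text
time_s: 13.35
position: [462.5, 230.6, 270.5]
orientation: [-0.004, -3.139, 0.004]
contact_force: [-0.2, 0.2, 0.2]
finger_gap: 0.454
```

Run:
```python
from h import *
delta([464,230.5,260],180)
for k in range(4):
    a=grab('side',f'e{k}')
b=load('d11')['pixels'][170:260,190:220].astype(int)
for k in range(4): print(np.abs(load(f'e{k}')['pixels'][170:260,190:220].astype(int)-b).mean().round(2), end=' ')
e=load('e0')['pixels'][170:260,190:220].astype(int)
print([np.abs(load(f'e{k}')['pixels'][170:260,190:220].astype(int)-e).mean().round(2) for k in (1,2,3)])
# bystanders
i=load('s11')['pixels'].astype(int); j=load('scene0')['pixels'].astype(int)
for n,(v0,v1,u0,u1) in dict(bottles=(215,320,125,190),rollon=(270,315,215,245),dish=(320,378,272,335),brush=(380,478,270,330),cream=(385,436,425,476)).items(): print(n,np.abs(i-j)[v0:v1,u0:u1].mean().round(2))
```

```text
t 13.35 pos [462.5 230.6 270.5] toolx yaw 179.86 gap 0.454 F [-0.2   0.22  0.2 ] M [-0.06 -0.02 -0.01] q [ 0.46  0.15 -0.17  1.26 -0.    0.47]
 tool shift [-0.0015 -0.      0.0105]
 turn [-0.0028 -0.0024 -0.0024]
0.38 0.37 0.4 0.4 [np.float64(0.41), np.float64(0.44), np.float64(0.43)]
bottles 16.67
rollon 5.0
dish 1.89
brush 1.87
cream 2.21
```

Run:
```python
from h import *
a=load('scene0')['pixels'][200:340,100:290];b=load('s11')['pixels'][200:340,100:290]
cv2.imwrite('pics/cmp.png',np.hstack([cv2.resize(x,None,fx=2,fy=2) for x in(a,b)]))
```

```text
(no output)
```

View pics/cmp.png

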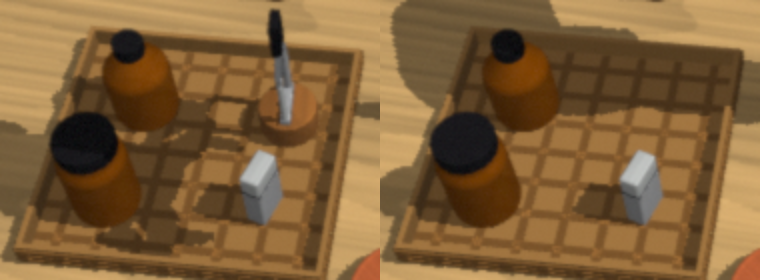

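The tray things haven't moved. The bottles at (125,80) and (95,170) and the roll-on at (262,188) sit in the same places in both crops, and only the arm's shadow differs. Handing in.

```bash
python3 -c "
from bench import hand_in
print(hand_in())"
```

```text
the job is handed in; nothing more can be done
None
```

The cedar scent block now hangs from the stand's front bar, released, and I handed the job in at about 13.5 s of the 61 s allowed; no verdict came back.

**What I did:** I picked the smallest of the three hook blocks, the one on the tray, and gripped it by its thumb tab. I pressed its gate onto the bar, which I had measured at about 148.5 mm high. With the bar about 13 mm inside, I lowered the block until the gate snapped shut and the crown sat on the bar, then let go and withdrew straight up.

**Forces:** The highest I read was about 4.4 N while pressing. During lowering it was about 6.6 N downward, which includes the block's own 1.5 N. I read forces only at the end of each move, so brief peaks in between were not seen. At seating the reading went from −1.4 to +0.7 N.

**Last checks:**
- **Hang:** The pictures show the gate shut and the block upright to about 2°. Repeated views more than a second apart were the same to within image noise.
- **Bystanders:** None has visibly moved. The bottle area failed a simple picture comparison, but an enlarged view showed only the arm's shadow had changed.
- **Camera disagreement:** The scene and side cameras differed by about 5 mm in y. I corrected for this using the gripped block as a reference.

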